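Emergency release of a centrifuge lid with the release pin

ROBOT

A 6-joint arm with a two-finger parallel gripper is mounted at the origin on a cart in front of the work surface, level with it; the furniture and walls round the work are solid. World frame = base frame: x ahead of the robot, y to its left, z up, the work surface at z = 0. Lengths are in m, angles in rad, forces in N, time in s.
With the tool pointing down it reaches from about 0.225 to 0.725 m from the base axis. Payload 3.1 kg.
Tool frame: the origin (TCP) lies on the centre line of the jaws, within the pads' length; the fingertips stand 19 mm ahead of it and the grasp point (between the pads) is the TCP (r.nose_length is the distance from the TCP to the fingertips, in m); z points along the fingers, y is the direction in which the jaws open and shut (so a half turn about z gives the same grasp; the last joint's range is limited). The gripper opens to 85 mm and grips with 20 to 120 N. Pads are 22 mm wide; open, the fingers measure 114 mm over their backs; the gripper's body (76 mm by 85 mm) begins 54 mm behind the grasp point. The pads swing forward as they close: fully open they stand 13 mm farther back than shut.
Start: joints at [1.12, 0.048, 0.099, 1.622, 0, 1.443], TCP at [0.167, 0.498, 0.25] pointing down, gripper open.
Joint ranges: [-2.91, 2.91], [-0.99, 1.94], [-1.21, 1.42], [-2.12, 2.29], [-1.49, 1.47], [-3.14, 3.14]. Speed limits (rad/s): [2.79, 2.79, 3.14, 3.14, 3.14, 3.14].

INTERFACE

Orientations are given as a 3x3 rotation matrix whose columns are the frame's x, y, z axes.
In Python, from station import r gives the robot as it stands.
- The arm moves only by the tool apply_moves, never from a script. Its argument "steps" is a list of rows, each an object with "offset": the shift along the tool's x, y, z in cm, a list of three; "rot": the turn, a rotation vector about the tool's x, y, z in degrees, a list of three; "hand": the opening, from 0 (shut) to 1 (fully open). A call has 1 to 8 rows; each row is the pose to reach, as a shift and turn from the pose measured when the call began, along the tool's axes at that moment; what a row does not reach only later rows make up. A row lasts 1/12 s, in which the tool goes at most 41.7 mm and 7.16 degrees, less where a joint would pass 70% of its speed; a pose out of reach is approached as far as the arm can. A call with a gripper value outside its range is refused whole. The fingers move at their own pace and stop on an object; "force" is the grip in N (left out, the last holds). Time passes only in rows, so rows that repeat a pose let the fingers close. It gives the time, the measured TCP pose, the force and the opening at its end, in the units of the state.
- r.get_obs(): the state, without advancing time (a new reading comes with each control period).
- r.grab_frame(name): name is "side" or "top"; returns the picture (480x640x3 uint8, blue, green, red); there is no depth.
- r.camera_model(name): a dict with "intrinsics" (3x3 intrinsics, pixels), "k1" (the pictures are not rectified: a ray, as slopes to the right and down, at radius r is drawn at 1 + k1 r^2 times it, then the intrinsics apply), "R" (3x3) and "t" (3): a world point X has camera coordinates R X + t. Camera axes: x right, y down, z forward; pixel columns grow to the right and rows downward; lengths in m; the calibration is good to about 2 mm. A picture is of the moment at which its call begins. camera_model takes no time and is no camera call.
- r.finish_job(): hands the job in, once; it reports no verdict.
The state is a dict: "clock": time; "joint_pos": joint angles; "qd": joint speeds; "tau": joint torques, N m; "tcp_pos": TCP position; "ee_rot": TCP orientation; "force": force on the tool from outside, world axes, zero at the start; "torque": the same for the moment, N m; "gripper_width": finger opening in m.
Only numpy, scipy, OpenCV 4.12 (cv2) and the standard library are available. Lean on these libraries where they do the work, as an engineer would, in place of code of your own. Each camera call takes 0.05 s, during which the arm holds its last target.

TASK

The power has failed and the small bench centrifuge is locked shut with samples inside. Take the release pin from the accessory block, feel with it under light pressure along the slot in the cover plate until it drops into the hidden socket of the lock, press the plunger in the socket down until the lid springs up, then put the pin back upright and fully home in its hole in the block. Be gentle with the centrifuge (the pin must not be forced against anything) and leave the rotor key, the two sample pots and the marker pen alone.

Things in the scene. Friction and masses are not known exactly. Their poses are not given: they have to be found in the camera images.
- centrifuge: White bench centrifuge, fixed, 260 mm deep (x) x 200 wide (y), flat grey cover plate with its top 100 mm above the worktop. Origin on the worktop under the housing's middle; x to its back, y to its left, z up. Under the plate lies the lock bar of a motor-driven carriage, self-locking: it cannot be pushed along the slot, and it stands wherever the power cut left it.
- slot (a point): Middle of the slot in the cover plate, level with its top, 28 mm behind the housing's front edge; x to the lid, y along the slot, z up. Slot: 51 mm long (y -25.5 to +25.5), 11 mm wide (x), plate 4 mm thick, closed to the eye by a soft black dust brush (no resistance). The lock bar's flat, hard face lies 6 to 9 mm below the plate's top (shimmed, not measured), level, under the whole slot, broken only by the socket.
- slot_right (a point): Right end of the slot (slot's y = -25.5 mm), level with the plate's top; same axes. The socket in the lock bar is 11 x 11 mm, on the slot's line; its centre lies anywhere from 9.5 to 41.5 mm to the left (+y) of this end, not measured. In it, 6 mm below the bar's face, is the sprung plunger: 3 N to start, 6 N at its 8 mm stop. Pressed 4 to 5 mm it frees the lid; it springs back.
- pin_handle (a point): Release pin, loose, 60 g, upright in one of the two holes of the accessory block. Point: middle of its plain round black handle, 14 mm diameter, 50 mm high (25 up and down from here). Below: steel collar, 18 mm diameter, 4 thick, underside 29 mm below this point; then a shaft, 7 mm diameter, 22 long, chamfered tip 51 mm below this point. 
- pin: The same release pin; origin at the middle of its shaft's tip, z up along the pin. Home in the accessory block, its collar lies on the block's top.
- block_top (a point): Grey accessory block, fixed, 50 x 130 mm (x, y), 36 mm high. Point: middle of its top face; y along its long side, z up. Two round holes, 10 mm diameter, 27 mm deep, at y = +36 and -36 mm: the release pin stands in one, the rotor key in the other, either way round, their collars on the block's top.
- key_handle (a point): Rotor key, loose, all steel, in the other hole of the block, with a T-bar 70 mm long (along the block's x) and 11 mm thick. Point: middle of the T-bar, 34 mm above the block's top. Not to be moved.
- lid (a joint): Round white centrifuge lid with a clear window, 169 mm diameter, hinged at the back; rad, 0 shut. Its front lip is 40 mm behind the slot's line (in +x) and the lid rises 20 mm above the plate. Held shut until the plunger is pressed down; then its own spring lifts it to about 0.27 rad, its front by about 45 mm.
- sample_pot_a: White sample pot, loose, 37 mm diameter, 42 mm high; origin in the middle of its underside. Bystander.
- sample_pot_b: Smaller white sample pot, loose, 34 mm diameter, 36 mm high; origin in the middle of its underside. Bystander.
- marker: Black marker pen lying on the worktop in front of the centrifuge, loose, 132 mm long, 13 mm thick; origin in the middle of its underside. Bystander.
Mind the look-alikes: they are no part of the job. Leave any brown look-alike of the part that bears block_top alone.

How it is judged:
On the way, in this order (a step that is already met when the one before it is completed fails the run):
1. the release pin is lifted clear of the accessory block (z of pin_handle in the frame of block_top above 0.056 m), for 0.1 s.
2. the lid springs up while the pin is deep in the slot (x of pin_handle in the frame of slot between -0.008 and 0.008 m and y of pin_handle in the frame of slot between -0.03 and 0.03 m and z of pin_handle in the frame of slot below 0.038 m and value of joint lid above 0.05 rad), for 0.05 s.
At the end, for the whole second after the job is handed in: The lid stands sprung open (above 0.12 rad), and the release pin stands at rest in its hole in the accessory block, upright within 0.15 rad, its collar within 3.5 mm of the block's top, released (value of joint lid above 0.12 rad and z of pin_handle in the frame of block_top between 0.024 and 0.0325 m and x of pin_handle in the frame of block_top between -0.008 and 0.008 m and y of pin_handle in the frame of block_top between -0.044 and 0.044 m and angle between pin_handle's own z axis and vertical below 0.15 rad and linear speed of pin below 0.01 m/s); the robot touches nothing.
It fails at once if the pin is pressed against the centrifuge, its lock or its lid with more than 25 N (contact force between pin and centrifuge above 25 N).
It fails at once if the gripper or arm pushes the centrifuge or its lid with more than 15 N (contact force between any of the fingers, the arm and centrifuge above 15 N).
It fails at once if the rotor key is moved by more than 15 mm (distance of key_handle from where it was at the start of the episode above 0.015 m).
It fails at once if a sample pot or the marker pen is moved by more than 20 mm (distance of any of sample_pot_a, sample_pot_b, marker from where it was at the start of the episode above 0.02 m).
It also fails if it takes over 67 s, if anything falls off the work surface, if the arm or the gripper's body presses on something with over 40 N, if the wrist force passes 120 N, or if a joint passes its speed limit or range.

## Working session

There is one attempt and no reset: what is moved stays moved. The work goes in short steps, Python scripts to look and compute and a tool call to move; the robot and the scene stay as the last step left them, time stands still between calls to the robot, and variables do not carry over. Pictures are saved under pics/ and viewed, and the job is handed in when it is done.

Besides the shell and the picture viewer there is one more tool, called as name(argument=value, ...), one argument or row to a line, values as JSON. apply_moves: Moves the arm, as the interface text tells. Its arguments: {"type":"object","properties":{"steps":{"type":"array"},"force":{"type":"number"}},"required":["steps"]}

```bash
ls; mkdir -p pics; python3 - <<'E'
from station import r
import cv2
for n in("side","top"):
    cv2.imwrite(f"pics/{n}0.png",r.grab_frame(n)); m=r.camera_model(n); print(n,m)
o=r.get_obs();print(o)
E
```

```text
pics
side {'intrinsics': array([[611.69818068,   0.        , 310.91580743],
       [  0.        , 611.69818068, 239.76640847],
       [  0.        ,   0.        ,   1.        ]]), 'k1': -0.2037371325916749, 'R': array([[-0.96343808, -0.26791747,  0.00270191],
       [-0.12338636,  0.43470401, -0.89208084],
       [ 0.23782951, -0.85979803, -0.45186775]]), 't': array([0.53288123, 0.15345784, 1.03116128])}
top {'intrinsics': array([[535.38601849,   0.        , 316.7882491 ],
       [  0.        , 535.38601849, 231.05026516],
       [  0.        ,   0.        ,   1.        ]]), 'k1': -0.12102580457639611, 'R': array([[ 2.28931198e-02, -9.99737918e-01,  3.44444443e-05],
       [-9.88411026e-01, -2.26389155e-02, -1.50103710e-01],
       [ 1.50065150e-01,  3.40229694e-03, -9.88670256e-01]]), 't': array([0.01554007, 0.55954403, 1.02247766])}
{'clock': 0.1, 'joint_pos': array([1.12020213e+00, 4.87113351e-02, 9.77177289e-02, 1.62203991e+00,
       3.93532292e-06, 1.44301056e+00]), 'qd': array([ 4.58730654e-04,  5.39176293e-04,  3.37634699e-03,  1.48549306e-03,
       -1.35148147e-03, -9.60574669e-06]), 'tau': array([ 2.29508994e-03, -3.39853263e+01,  3.20935285e+01,  1.58363348e-02,
       -2.25090989e-04, -1.01154362e-05]), 'tcp_pos': array([0.16631345, 0.49739236, 0.24919775]), 'ee_rot': array([[-9.48348094e-01,  3.17230101e-01, -9.77838958e-04],
       [ 3.17231477e-01,  9.48346003e-01, -2.01217691e-03],
       [ 2.89006583e-04, -2.21844543e-03, -9.99997497e-01]]), 'force': array([ 0.56579608, -0.60415853, -0.65783693]), 'torque': array([ 0.01266861,  0.02370519, -0.01013221]), 'gripper_width': 0.08536300833132388}
```

View pics/side0.png

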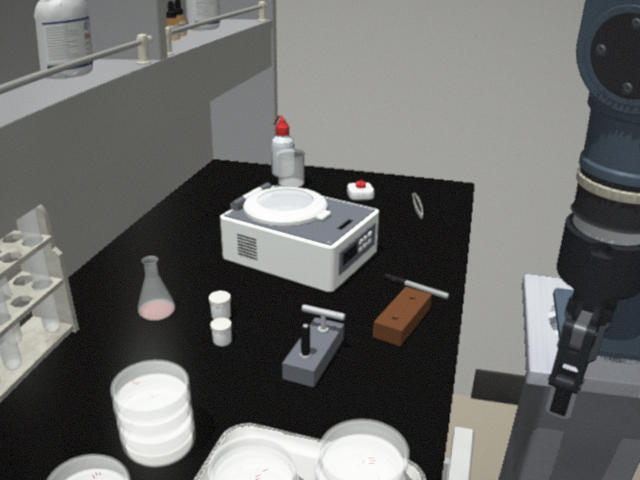

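View pics/top0.png

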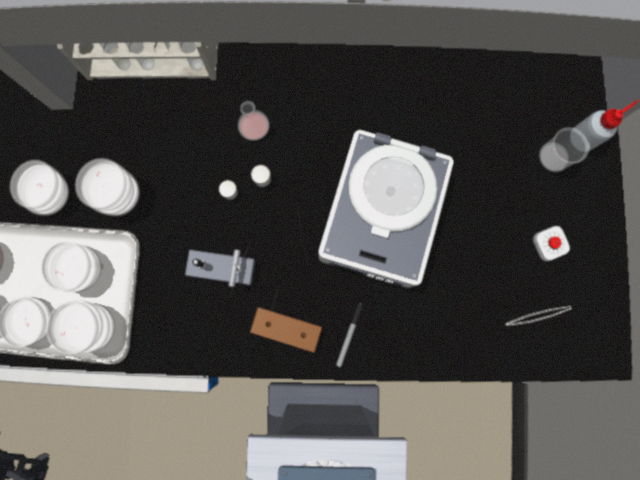

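```bash
python3 - <<'E'
import cv2
a=cv2.imread("pics/top0.png")
def c(a,x,y,w,h,k,n): cv2.imwrite(n,cv2.resize(a[y:y+h,x:x+w],None,fx=k,fy=k,interpolation=cv2.INTER_CUBIC))
c(a,175,235,100,70,8,"pics/t_block.png"); c(a,310,225,120,70,6,"pics/t_slot.png")
b=cv2.imread("pics/side0.png")
c(b,270,290,100,100,6,"pics/s_block.png"); c(b,310,190,80,60,8,"pics/s_slot.png")
E
```

```text
(no output)
```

View pics/t_block.png

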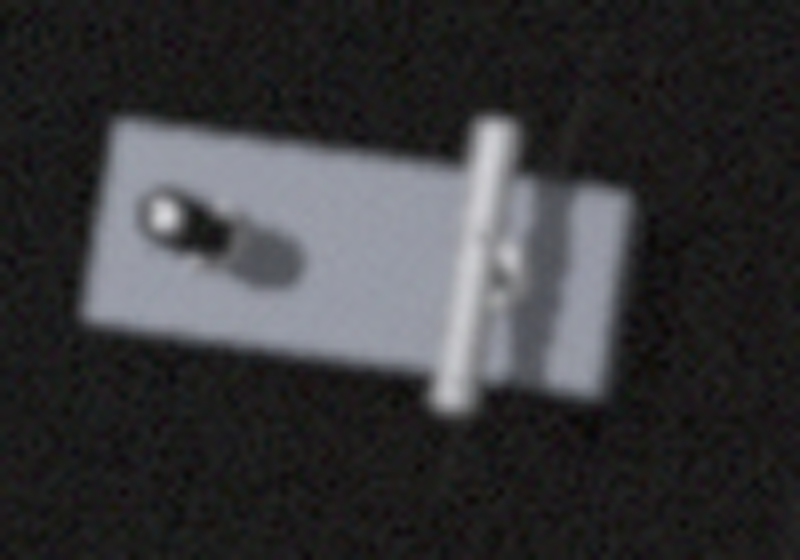

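View pics/t_slot.png

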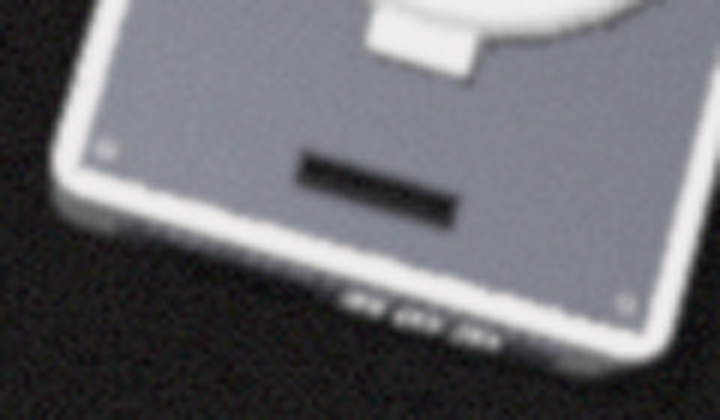

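View pics/s_block.png

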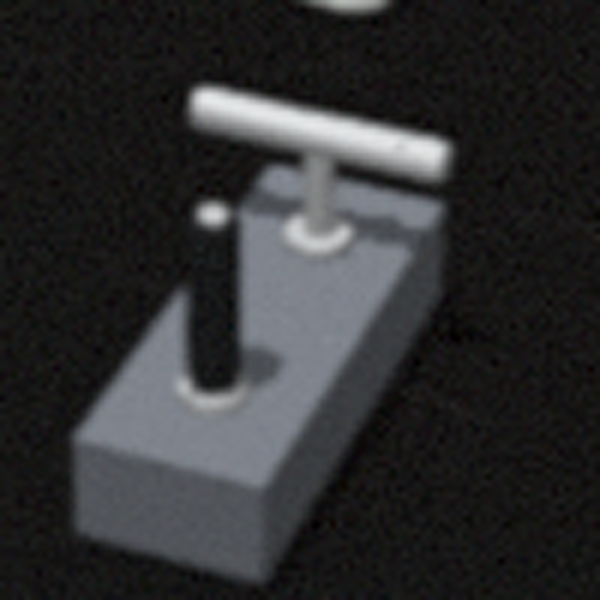

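View pics/s_slot.png

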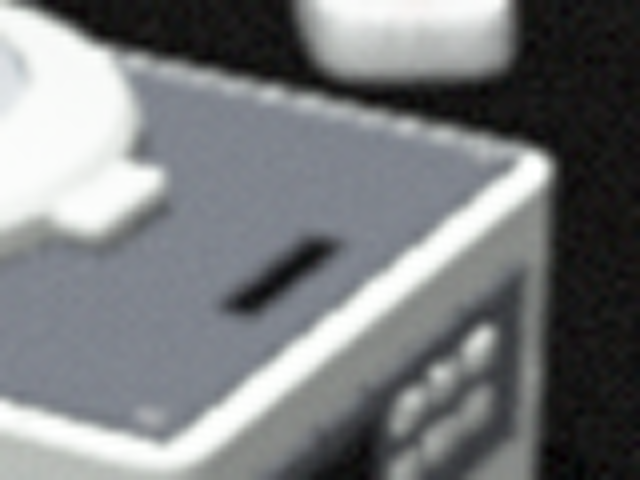

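```bash
cat > h.py <<'E'
import numpy as np,cv2
from station import r
from scipy.optimize import least_squares
M={n:r.camera_model(n) for n in("side","top")}
def proj(n,X):
    m=M[n];X=np.atleast_2d(X);c=X@m["R"].T+m["t"];s=c[:,:2]/c[:,2:];rr=(s**2).sum(1,keepdims=True)
    s=s*(1+m["k1"]*rr);K=m["intrinsics"];return s*[K[0,0],K[1,1]]+K[:2,2]
def onz(n,uv,z):
    return least_squares(lambda p:(proj(n,[p[0],p[1],z])-uv).ravel(),[.4,0]).x
def tri(us,ut):
    f=least_squares(lambda p:np.r_[(proj("side",p)-us).ravel(),(proj("top",p)-ut).ravel()],[.4,0,.1]);return f.x,f.fun
def px(c,k,off): return (np.array(c,float)+.5)/k-.5+np.array(off)
def crop(a,x,y,w,h,k,n): cv2.imwrite(n,cv2.resize(a[y:y+h,x:x+w],None,fx=k,fy=k,interpolation=cv2.INTER_CUBIC))
def rect(hx,hy,z,obs,x0=(.4,0,0)):
    # obs: dict cam-> 4 pix  order (+x+y),(+x-y),(-x-y),(-x+y)
    L=np.array([[hx,hy],[hx,-hy],[-hx,-hy],[-hx,hy]])
    def f(p):
        c,s=np.cos(p[2]),np.sin(p[2]);W=np.c_[L@np.array([[c,s],[-s,c]])+p[:2],np.full(4,z)]
        return np.concatenate([(proj(n,W)-o).ravel() for n,o in obs.items()])
    q=least_squares(f,x0);return q.x,q.fun.round(1)
E
python3 - <<'E'
from h import *
tb=px([(110,120),(632,185),(605,400),(80,322)],8,(175,235))
# side view: camera looks -y ; image left = +x 
sb=px([(73,437),(270,165),(445,205),(265,487)],6,(270,290))
ts=px([(303,150),(460,198),(450,230),(293,183)],6,(310,225))
ss=px([(222,305),(312,237),(345,243),(250,315)],8,(310,190))
for nm,h,t,s in(("block",(.025,.065,.036),tb,sb),("slot",(.0055,.0255,.1),ts,ss)):
    for o in({"top":t},{"side":s},{"top":t,"side":s}): print(nm,*rect(*h,o))
print("pin top",tri(px((212,214),6,(270,290)),px((165,215),8,(175,235))))
E
```

```text
block [ 0.48394757  0.2212387  -0.10603577] [ 0.8  0.5 -0.6  0.8 -0.8 -1.1  0.6 -0.1]
block [ 0.48599686  0.22279706 -0.11538377] [ 0.3  0.2  0.2 -0.1 -0.2 -0.2 -0.3  0.1]
block [ 0.48531158  0.22200845 -0.11220964] [ 0.6 -0.4 -0.9  0.3 -1.3 -1.6  0.2 -1.   1.   0.   0.6 -0.3  0.2 -0.5
  0.5 -0.2]
slot [ 0.50494676 -0.07673699 -0.27446857] [ 0.  -0.1 -0.  -0.1  0.   0.1  0.   0. ]
slot [ 0.50641621 -0.07429417 -0.24432442] [-1.   0.5 -0.3 -0.8  0.7 -0.4  0.7  0.6]
slot [ 0.50580653 -0.07624827 -0.26213733] [-0.3 -0.4 -0.3 -0.8 -0.2 -0.5 -0.2 -0.3 -0.7  0.1  0.5 -1.2  1.4 -0.7
  1.   0.1]
pin top (array([0.48984087, 0.25748128, 0.0902986 ]), array([ 0.63951484,  0.10168872, -0.13669314, -0.83295435]))
```

```bash
cat >> h.py <<'E'
from scipy.spatial.transform import Rotation as Ro
YAW=-.268
def go(p,yaw=YAW,tol=None):
    o=r.get_obs();R=o["ee_rot"]
    c,s=np.cos(yaw),np.sin(yaw)
    T=np.array([[-c,-s,0],[-s,c,0],[0,0,-1.]])
    print("clock",o["clock"],"tcp",o["tcp_pos"].round(4),"F",o["force"].round(2),"w",round(o["gripper_width"],4))
    print("offset cm",(R.T@(np.array(p)-o["tcp_pos"])*100).round(2),"rot",np.degrees(Ro.from_matrix(R.T@T).as_rotvec()).round(2))
E
python3 -c "
from h import *
go([.4896,.2576,.16])"
```

```text
clock 0.1 tcp [0.1663 0.4974 0.2492] F [ 0.57 -0.6  -0.66] w 0.0854
offset cm [-38.27 -12.47   8.94] rot [-0.13 -0.02 -3.14]
```

apply_moves(
  steps=[
    {"offset": [-9.6,-3.1,0],"rot": [0,0,-3.14],"hand": 1},
    {"offset": [-19.1,-6.2,0],"rot": [-0.13,0,-3.14],"hand": 1},
    {"offset": [-28.7,-9.3,2],"rot": [-0.13,0,-3.14],"hand": 1},
    {"offset": [-38.27,-12.47,4],"rot": [-0.13,0,-3.14],"hand": 0.5},
    {"offset": [-38.27,-12.47,5.5],"rot": [-0.13,0,-3.14],"hand": 0.5},
    {"offset": [-38.27,-12.47,8.0],"rot": [-0.13,0,-3.14],"hand": 0.5},
    {"offset": [-38.27,-12.47,8.94],"rot": [-0.13,0,-3.14],"hand": 0.5},
    {"offset": [-38.27,-12.47,8.94],"rot": [-0.13,0,-3.14],"hand": 0.5},
  ],
  force=50,
)

```text
clock: 0.77
tcp_pos: [0.4282, 0.3027, 0.1892]
ee_rot: [[-0.964, 0.265, -0.0], [0.265, 0.964, 0.0], [0.0, 0.0, -1.0]]
force: [0.1, 0.2, -0.2]
gripper_width: 0.0429
```

```bash
python3 -c "
from h import *
go([.4896,.2576,.073])"
```

```text
clock 0.7667 tcp [0.4282 0.3027 0.1892] F [ 0.11  0.24 -0.25] w 0.0429
offset cm [-7.12 -2.73 11.61] rot [ 0.02 -0.02 -0.01]
```

apply_moves(
  steps=[
    {"offset": [-3.6,-1.4,0],"rot": [0,0,0],"hand": 0.5},
    {"offset": [-7.12,-2.73,2],"rot": [0,0,0],"hand": 0.5},
    {"offset": [-7.12,-2.73,5],"rot": [0,0,0],"hand": 0.5},
    {"offset": [-7.12,-2.73,5],"rot": [0,0,0],"hand": 0.5},
    {"offset": [-7.12,-2.73,5],"rot": [0,0,0],"hand": 0.5},
    {"offset": [-7.12,-2.73,5],"rot": [0,0,0],"hand": 0.5},
  ],
)

```text
clock: 1.27
tcp_pos: [0.4891, 0.258, 0.1397]
ee_rot: [[-0.964, 0.264, -0.001], [0.264, 0.964, 0.001], [0.001, 0.0, -1.0]]
force: [-0.1, -0.2, 0.7]
gripper_width: 0.0426
```

```bash
python3 -c "
from h import *
go([.4896,.2576,.073])
a=r.grab_frame('side');crop(a,230,220,150,150,4,'pics/s1.png')
"
```

```text
clock 1.2667 tcp [0.4891 0.258  0.1397] F [-0.09 -0.18  0.74] w 0.0426
offset cm [-0.07 -0.03  6.67] rot [ 0.03 -0.04  0.04]
```

View pics/s1.png

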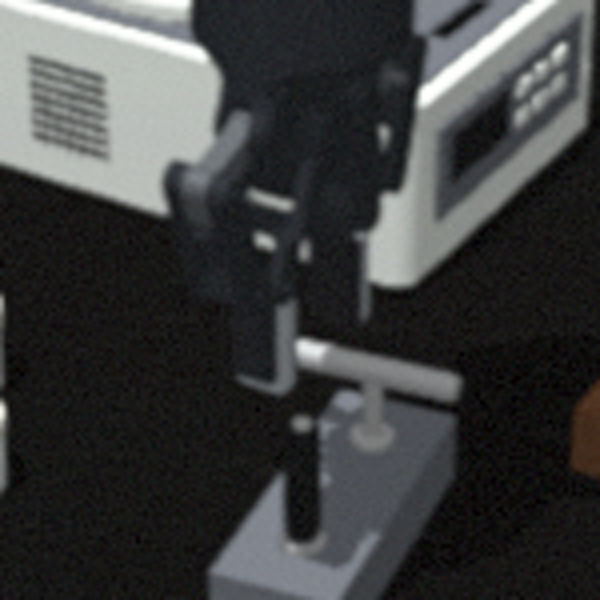

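The pin's top (crop 302,420) lies between the two fingers. I'll go down and close.

apply_moves(
  steps=[
    {"offset": [-0.07,-0.03,3],"rot": [0,0,0],"hand": 0.5},
    {"offset": [-0.07,-0.03,5.5],"rot": [0,0,0],"hand": 0.5},
    {"offset": [-0.07,-0.03,6.6],"rot": [0,0,0],"hand": 0.5},
    {"offset": [-0.07,-0.03,6.65],"rot": [0,0,0],"hand": 0.5},
    {"offset": [-0.07,-0.03,6.65],"rot": [0,0,0],"hand": 0.2},
    {"offset": [-0.07,-0.03,6.65],"rot": [0,0,0],"hand": 0},
    {"offset": [-0.07,-0.03,6.65],"rot": [0,0,0],"hand": 0},
    {"offset": [-0.07,-0.03,6.65],"rot": [0,0,0],"hand": 0},
  ],
  force=50,
)

```text
clock: 1.98
tcp_pos: [0.4918, 0.2589, 0.0767]
ee_rot: [[-0.965, 0.263, 0.005], [0.263, 0.965, 0.003], [-0.004, 0.004, -1.0]]
force: [-0.9, -0.8, 2.9]
gripper_width: 0.0126
```

```bash
python3 -c "
from h import *
go([.4896,.2576,.073])
a=r.grab_frame('side');crop(a,230,240,150,150,4,'pics/s2.png')
o=r.get_obs();print(o)
"
```

```text
clock 1.9833 tcp [0.4918 0.2589 0.0767] F [-0.94 -0.8   2.92] w 0.0126
offset cm [ 0.18 -0.18  0.37] rot [0.24 0.25 0.08]
{'clock': 2.0333, 'joint_pos': array([ 3.63308391e-01,  1.54054776e-01, -1.33325898e-01,  1.27747975e+00,
        9.72597199e-04,  6.29988474e-01]), 'qd': array([-1.05582057e-03, -7.70645939e-05, -2.17871592e-03,  3.11300931e-05,
        2.45138159e-03, -1.03026244e-03]), 'tau': array([-1.97295514e-01, -3.48019123e+01,  2.93695146e+01, -2.67926808e-01,
       -1.07100145e-01,  1.66357804e-03]), 'tcp_pos': array([0.49177547, 0.25884557, 0.07665584]), 'ee_rot': array([[-0.96464088,  0.26351641,  0.00520278],
       [ 0.26353392,  0.96464541,  0.00301853],
       [-0.00422341,  0.00428291, -0.99998191]]), 'force': array([-1.03580142, -0.11866898,  4.7038078 ]), 'torque': array([0.02352829, 0.09819364, 0.01805462]), 'gripper_width': 0.012253963878770225}
```

View pics/s2.png

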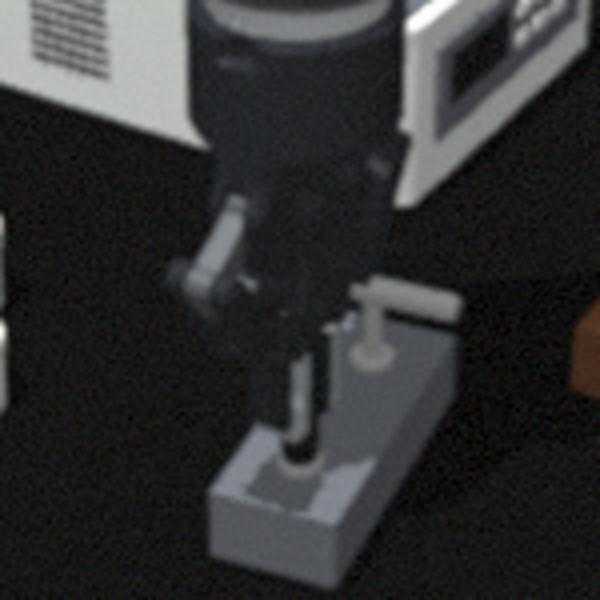

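apply_moves(
  steps=[
    {"offset": [0,0,0],"rot": [0,0,0],"hand": 0},
    {"offset": [0,0,0],"rot": [0,0,0],"hand": 0},
    {"offset": [0,0,0],"rot": [0,0,0],"hand": 0},
    {"offset": [0,0,0],"rot": [0,0,0],"hand": 0},
  ],
)

```text
clock: 2.37
tcp_pos: [0.4919, 0.2588, 0.0767]
ee_rot: [[-0.965, 0.264, 0.005], [0.264, 0.965, 0.003], [-0.004, 0.004, -1.0]]
force: [-0.6, 0.6, 0.3]
gripper_width: 0.0125
```

```bash
python3 -c "
from h import *
go([.4896,.2576,.073])
a=r.grab_frame('side');crop(a,230,240,150,150,4,'pics/s2.png')
o=r.get_obs();print(o['tcp_pos'],o['ee_rot'][:,2],o['force'],o['torque'],o['gripper_width'])
"
```

```text
clock 2.3667 tcp [0.4919 0.2588 0.0767] F [-0.64  0.56  0.33] w 0.0125
offset cm [ 0.19 -0.18  0.37] rot [0.25 0.25 0.07]
[0.49186106 0.25880622 0.0767113 ] [ 0.00536667  0.0030251  -0.99998102] [-0.03407669 -0.32890096  0.71695045] [-0.11397008  0.06398121  0.01653073] 0.012301881330480423
```

apply_moves(
  steps=[
    {"offset": [0,0,-1.5],"rot": [0,0,0],"hand": 0},
    {"offset": [0,0,-4],"rot": [0,0,0],"hand": 0},
    {"offset": [0,0,-8],"rot": [0,0,0],"hand": 0},
    {"offset": [0,0,-11.5],"rot": [0,0,0],"hand": 0},
    {"offset": [0,0,-11.5],"rot": [0,0,0],"hand": 0},
    {"offset": [0,0,-11.5],"rot": [0,0,0],"hand": 0},
  ],
)

```text
clock: 2.92
tcp_pos: [0.4932, 0.2592, 0.195]
ee_rot: [[-0.965, 0.264, 0.012], [0.264, 0.965, 0.006], [-0.01, 0.009, -1.0]]
force: [-0.6, -0.1, -1.1]
gripper_width: 0.0128
```

```bash
python3 -c "
from h import *
go([.5055,-.0765,.19])
a=r.grab_frame('side');crop(a,230,190,150,150,4,'pics/s3.png')
o=r.get_obs();print(o['tcp_pos'],o['ee_rot'][:,2],o['force'],o['torque'],o['gripper_width'])
"
```

```text
clock 2.9167 tcp [0.4932 0.2592 0.195 ] F [-0.61 -0.14 -1.12] w 0.0128
offset cm [-10.03 -32.07   0.33] rot [0.49 0.56 0.07]
[0.49187319 0.25874725 0.19247215] [ 0.00731507  0.0039305  -0.99996552] [-0.25209424  0.03281083 -2.23709249] [0.00068844 0.05629688 0.04470203] 0.012588165485664998
```

View pics/s3.png

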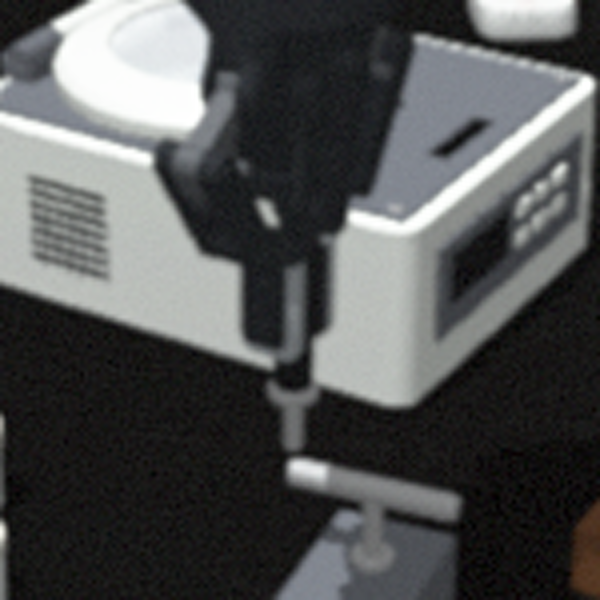

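```bash
cat >> h.py <<'E'
RH=np.array([[-0.96464088,  0.26351641,  0.00520278],[ 0.26353392,  0.96464541,  0.00301853],[-0.00422341,  0.00428291, -0.99998191]])
S=np.array([.5055,-.0765,.1])
RS=np.array([[np.cos(YAW),-np.sin(YAW),0],[np.sin(YAW),np.cos(YAW),0],[0,0,1]])
def goh(p,off=np.array([0,0,0.])):
    o=r.get_obs();R=o["ee_rot"]
    print("clock",o["clock"],"tcp",o["tcp_pos"].round(4),"F",o["force"].round(2),"w",round(o["gripper_width"],4),"slotframe mm",((RS.T@(o["tcp_pos"]-S))*1000).round(2))
    print("offset cm",(R.T@(np.array(p)-o["tcp_pos"])*100).round(2),"rot",np.degrees(Ro.from_matrix(R.T@RH).as_rotvec()).round(2))
def slot(x,y,z): return S+RS@np.array([x,y,z])/1000
E
python3 -c "
from h import *
goh(slot(0,-17,90))"
```

```text
clock 2.9667 tcp [0.4919 0.2587 0.1925] F [-0.25  0.03 -2.24] w 0.0126 slotframe mm [-101.91  319.67   92.47]
offset cm [-10.15 -33.68   0.12] rot [ 0.08  0.1  -0.01]
```

apply_moves(
  steps=[
    {"offset": [-0.9,-3,0],"rot": [0.08,0.1,0],"hand": 0},
    {"offset": [-2,-6.7,0],"rot": [0.08,0.1,0],"hand": 0},
    {"offset": [-3.2,-10.6,0],"rot": [0.08,0.1,0],"hand": 0},
    {"offset": [-4.4,-14.5,0],"rot": [0.08,0.1,0],"hand": 0},
    {"offset": [-5.6,-18.4,0],"rot": [0.08,0.1,0],"hand": 0},
    {"offset": [-6.7,-22.3,0],"rot": [0.08,0.1,0],"hand": 0},
    {"offset": [-7.9,-26.2,0],"rot": [0.08,0.1,0],"hand": 0},
    {"offset": [-8.7,-29,0],"rot": [0.08,0.1,0],"hand": 0},
  ],
)

```text
clock: 3.63
tcp_pos: [0.4977, -0.0467, 0.1885]
ee_rot: [[-0.964, 0.266, 0.001], [0.266, 0.964, 0.003], [-0.0, 0.003, -1.0]]
force: [0.1, 0.3, -0.6]
gripper_width: 0.0124
```

```bash
python3 -c "
from h import *
goh(slot(0,-17,80))"
```

```text
clock 3.6333 tcp [ 0.4977 -0.0467  0.1885] F [ 0.07  0.25 -0.59] w 0.0124 slotframe mm [-15.39  26.63  88.49]
offset cm [-1.54 -4.36  0.84] rot [-0.07 -0.24 -0.12]
```

apply_moves(
  steps=[
    {"offset": [-0.8,-2.2,0.3],"rot": [0,-0.24,-0.12],"hand": 0},
    {"offset": [-1.54,-4.36,0.8],"rot": [-0.07,-0.24,-0.12],"hand": 0},
    {"offset": [-1.54,-4.36,1.3],"rot": [-0.07,-0.24,-0.12],"hand": 0},
    {"offset": [-1.54,-4.36,1.3],"rot": [-0.07,-0.24,-0.12],"hand": 0},
    {"offset": [-1.54,-4.36,1.3],"rot": [-0.07,-0.24,-0.12],"hand": 0},
    {"offset": [-1.54,-4.36,1.3],"rot": [-0.07,-0.24,-0.12],"hand": 0},
  ],
)

```text
clock: 4.13
tcp_pos: [0.5004, -0.0917, 0.1743]
ee_rot: [[-0.965, 0.262, 0.003], [0.262, 0.965, 0.004], [-0.002, 0.005, -1.0]]
force: [0.1, 0.6, -0.9]
gripper_width: 0.0126
```

```bash
python3 -c "
from h import *
goh(slot(0,-17,74))
a=r.grab_frame('side');crop(a,310,180,80,60,8,'pics/s4.png')
a=r.grab_frame('top');crop(a,310,210,120,80,6,'pics/t4.png')
"
```

```text
clock 4.1333 tcp [ 0.5004 -0.0917  0.1743] F [ 0.1   0.58 -0.86] w 0.0126 slotframe mm [ -0.9  -16.01  74.34]
offset cm [-0.09 -0.1   0.03] rot [ 0.03 -0.12  0.07]
```

View pics/s4.png

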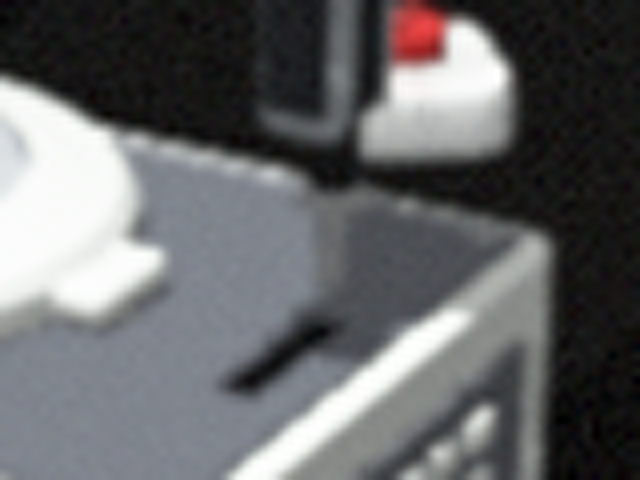

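View pics/t4.png

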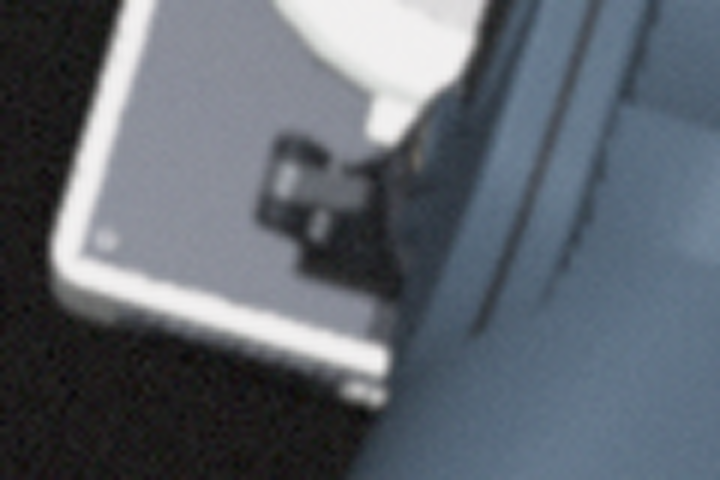

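```bash
python3 -c "
from h import *
a=np.mean([r.grab_frame('side').astype(float) for _ in range(4)],0)
c=a[195:235,325:375];c=cv2.resize(c,None,fx=14,fy=14,interpolation=cv2.INTER_CUBIC);c=np.clip((c-40)*1.6,0,255)
cv2.imwrite('pics/s5.png',c)
"
```

```text
[ WARN:0@4.314] global loadsave.cpp:1063 imwrite_ Unsupported depth image for selected encoder is fallbacked to CV_8U.
```

View pics/s5.png

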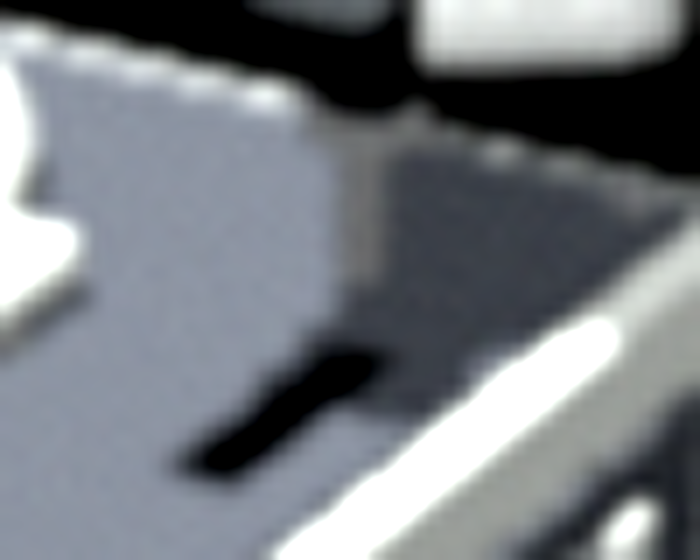

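```bash
python3 -c "
from h import *
for t in (0,):
  ss=px([(185,463),(332,347),(385,358),(232,478)],14,(325,195))
  p,e=rect(.0055,.0255,.1,{'side':ss});print(p,e)
  # centre fit with fixed yaw
  sc=ss.mean(0)
  C=onz('side',sc,.1);print('slot centre by side',C)
  for dz in (.0106,.0116,.0126):
    T=onz('side',px((363,278),14,(325,195)),.1+dz);print(dz,T,'rel mm',RS[:2,:2].T@(T-C)*1000)
o=r.get_obs();print(o['tcp_pos'],(RS.T@(o['tcp_pos']-S)*1000).round(2))
# projected model of slot & tip
print(((proj('side',[slot(0,-25.5,0),slot(0,25.5,0),slot(0,0,0)])-[325,195])+.5)*14-.5)
print(((proj('side',[o['tcp_pos']-[0,0,.0627]])-[325,195])+.5)*14-.5)
"
```

```text
[ 0.50655248 -0.07436108 -0.21350353] [-1.2  0.7 -0.4 -1.   0.9 -0.7  0.7  0.8]
slot centre by side [ 0.50660471 -0.0737382 ]
0.0106 [ 0.50085136 -0.09697244] rel mm [  0.60454209 -23.9283402 ]
0.0116 [ 0.50041584 -0.0948135 ] rel mm [ -0.38713406 -21.96179307]
0.0126 [ 0.49998031 -0.09265455] rel mm [ -1.3788102  -19.99524594]
[ 0.50123068 -0.09225582  0.17572257] [ 6.000e-02 -1.632e+01  7.572e+01]
[[381.65361971 337.21684412]
 [206.94195731 473.38970988]
 [295.79889091 404.13845228]]
[[353.61445139 275.32291849]]
```

```bash
sed -i 's/^S=np.array.*/S=np.array([.5083,-.0744,.1])/' h.py; python3 -c "
from h import *
goh(slot(0,-16,65))"
```

```text
clock 4.4333 tcp [ 0.5012 -0.0923  0.1757] F [-0.08  0.94 -1.2 ] w 0.0125 slotframe mm [ -2.09 -19.09  75.72]
offset cm [-0.2   0.3   1.07] rot [-0.    0.04  0.07]
```

apply_moves(
  steps=[
    {"offset": [-0.2,0.3,0.3],"rot": [0,0,0],"hand": 0},
    {"offset": [-0.2,0.3,0.6],"rot": [0,0,0],"hand": 0},
    {"offset": [-0.2,0.3,0.8],"rot": [0,0,0],"hand": 0},
    {"offset": [-0.2,0.3,0.8],"rot": [0,0,0],"hand": 0},
    {"offset": [-0.2,0.3,0.8],"rot": [0,0,0],"hand": 0},
  ],
)

```text
clock: 4.85
tcp_pos: [0.5037, -0.0898, 0.1673]
ee_rot: [[-0.965, 0.262, 0.005], [0.262, 0.965, 0.003], [-0.004, 0.004, -1.0]]
force: [-0.0, 0.5, -0.5]
gripper_width: 0.0124
```

```bash
python3 -c "
from h import *
a=r.grab_frame('side').astype(float)
goh(slot(0,-16,65))
c=a[195:235,325:375];c=cv2.resize(c,None,fx=14,fy=14,interpolation=cv2.INTER_CUBIC);c=np.clip((c-40)*1.6,0,255)
cv2.imwrite('pics/s6.png',c.astype('uint8'))
"
```

```text
clock 4.9 tcp [ 0.5038 -0.0899  0.1675] F [-0.41  0.7   0.  ] w 0.0129 slotframe mm [ -0.21 -16.1   67.54]
offset cm [-0.02  0.01  0.25] rot [-0.    0.02  0.06]
```

View pics/s6.png

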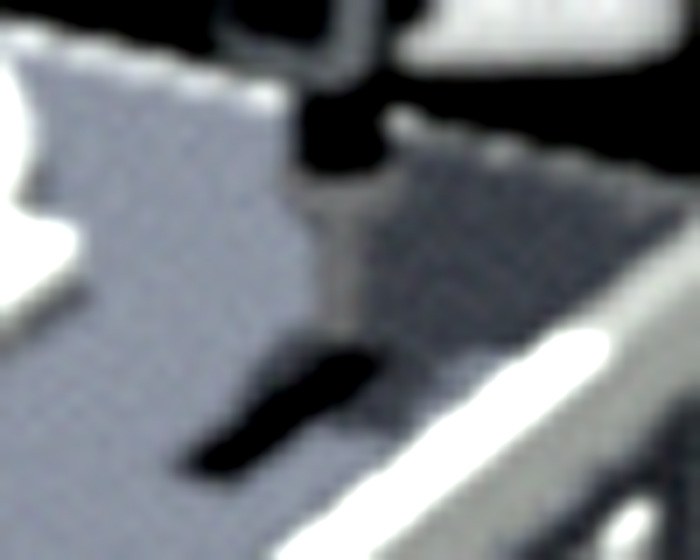

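apply_moves(
  steps=[
    {"offset": [0,0.1,0.2],"rot": [0,0,0],"hand": 0},
    {"offset": [0,0.1,0.4],"rot": [0,0,0],"hand": 0},
    {"offset": [0,0.1,0.6],"rot": [0,0,0],"hand": 0},
    {"offset": [0,0.1,0.7],"rot": [0,0,0],"hand": 0},
    {"offset": [0,0.1,0.7],"rot": [0,0,0],"hand": 0},
    {"offset": [0,0.1,0.7],"rot": [0,0,0],"hand": 0},
  ],
)

```text
clock: 5.4
tcp_pos: [0.504, -0.0889, 0.1604]
ee_rot: [[-0.965, 0.263, 0.005], [0.263, 0.965, 0.003], [-0.004, 0.004, -1.0]]
force: [-0.1, -0.5, -1.1]
gripper_width: 0.0122
```

```bash
python3 -c "
from h import *
goh(slot(0,-15,60))
"
```

```text
clock 5.4 tcp [ 0.504  -0.0889  0.1604] F [-0.06 -0.5  -1.09] w 0.0122 slotframe mm [ -0.29 -15.1   60.38]
offset cm [-0.03  0.01  0.04] rot [-0.   -0.    0.06]
```

apply_moves(
  steps=[
    {"offset": [-0.03,0,0.15],"rot": [0,0,0],"hand": 0},
    {"offset": [-0.03,0,0.3],"rot": [0,0,0],"hand": 0},
    {"offset": [-0.03,0,0.4],"rot": [0,0,0],"hand": 0},
    {"offset": [-0.03,0,0.4],"rot": [0,0,0],"hand": 0},
    {"offset": [-0.03,0,0.4],"rot": [0,0,0],"hand": 0},
  ],
)

```text
clock: 5.82
tcp_pos: [0.5043, -0.0889, 0.1562]
ee_rot: [[-0.965, 0.263, 0.005], [0.263, 0.965, 0.003], [-0.004, 0.004, -1.0]]
force: [0.3, -0.3, -0.7]
gripper_width: 0.0125
```

```bash
python3 -c "
from h import *
goh(slot(0,-15,53))
"
```

```text
clock 5.8167 tcp [ 0.5043 -0.0889  0.1562] F [ 0.34 -0.26 -0.7 ] w 0.0125 slotframe mm [ -0.06 -15.09  56.22]
offset cm [-0.    0.01  0.32] rot [ 0.   -0.02  0.06]
```

apply_moves(
  steps=[
    {"offset": [0,0,0.1],"rot": [0,0,0],"hand": 0},
    {"offset": [0,0,0.2],"rot": [0,0,0],"hand": 0},
    {"offset": [0,0,0.3],"rot": [0,0,0],"hand": 0},
    {"offset": [0,0,0.4],"rot": [0,0,0],"hand": 0},
    {"offset": [0,0,0.4],"rot": [0,0,0],"hand": 0},
  ],
)

```text
clock: 6.23
tcp_pos: [0.5046, -0.089, 0.1537]
ee_rot: [[-0.965, 0.262, 0.006], [0.263, 0.965, 0.003], [-0.006, 0.004, -1.0]]
force: [-0.5, 0.9, 5.0]
gripper_width: 0.0127
```

```bash
python3 -c "
from h import *
goh(slot(0,-15,53))
"
```

```text
clock 6.2333 tcp [ 0.5046 -0.089   0.1537] F [-0.47  0.9   4.98] w 0.0127 slotframe mm [  0.31 -15.08  53.69]
offset cm [0.03 0.01 0.07] rot [-0.01  0.08  0.06]
```

apply_moves(
  steps=[
    {"offset": [0,0.06,0.12],"rot": [0,0,0],"hand": 0},
    {"offset": [0,0.12,0.12],"rot": [0,0,0],"hand": 0},
    {"offset": [0,0.18,0.12],"rot": [0,0,0],"hand": 0},
    {"offset": [0,0.24,0.12],"rot": [0,0,0],"hand": 0},
    {"offset": [0,0.3,0.12],"rot": [0,0,0],"hand": 0},
    {"offset": [0,0.36,0.12],"rot": [0,0,0],"hand": 0},
    {"offset": [0,0.42,0.12],"rot": [0,0,0],"hand": 0},
    {"offset": [0,0.42,0.12],"rot": [0,0,0],"hand": 0},
  ],
)

```text
clock: 6.9
tcp_pos: [0.5063, -0.0862, 0.1537]
ee_rot: [[-0.965, 0.263, 0.008], [0.263, 0.965, -0.001], [-0.008, 0.001, -1.0]]
force: [-1.9, -2.7, 5.7]
gripper_width: 0.0125
```

```bash
python3 -c "
from h import *
goh(slot(0,-8,53))
"
```

```text
clock 6.9 tcp [ 0.5063 -0.0862  0.1537] F [-1.95 -2.74  5.74] w 0.0125 slotframe mm [  1.14 -11.89  53.69]
offset cm [0.11 0.39 0.07] rot [-0.16  0.22  0.03]
```

apply_moves(
  steps=[
    {"offset": [0.06,0.06,0.06],"rot": [-0.16,0.22,0],"hand": 0},
    {"offset": [0.11,0.12,0.08],"rot": [-0.16,0.22,0],"hand": 0},
    {"offset": [0.11,0.18,0.08],"rot": [-0.16,0.22,0],"hand": 0},
    {"offset": [0.11,0.24,0.08],"rot": [-0.16,0.22,0],"hand": 0},
    {"offset": [0.11,0.3,0.08],"rot": [-0.16,0.22,0],"hand": 0},
    {"offset": [0.11,0.36,0.08],"rot": [-0.16,0.22,0],"hand": 0},
    {"offset": [0.11,0.42,0.08],"rot": [-0.16,0.22,0],"hand": 0},
    {"offset": [0.11,0.48,0.08],"rot": [-0.16,0.22,0],"hand": 0},
  ],
)

```text
clock: 7.57
tcp_pos: [0.507, -0.082, 0.1537]
ee_rot: [[-0.965, 0.263, 0.007], [0.263, 0.965, 0.001], [-0.006, 0.003, -1.0]]
force: [-0.6, -2.5, 5.9]
gripper_width: 0.0125
```

```bash
python3 -c "
from h import *
goh(slot(0,-4,53))
"
```

```text
clock 7.5667 tcp [ 0.507  -0.082   0.1537] F [-0.56 -2.48  5.91] w 0.0125 slotframe mm [ 0.79 -7.66 53.65]
offset cm [0.08 0.37 0.07] rot [-0.09  0.11  0.01]
```

apply_moves(
  steps=[
    {"offset": [0.06,0.1,0.06],"rot": [-0.1,0.15,0],"hand": 0},
    {"offset": [0.11,0.17,0.06],"rot": [-0.1,0.15,0],"hand": 0},
    {"offset": [0.11,0.23,0.06],"rot": [-0.1,0.15,0],"hand": 0},
    {"offset": [0.11,0.29,0.06],"rot": [-0.1,0.15,0],"hand": 0},
    {"offset": [0.11,0.35,0.06],"rot": [-0.1,0.15,0],"hand": 0},
    {"offset": [0.11,0.4,0.06],"rot": [-0.1,0.15,0],"hand": 0},
    {"offset": [0.11,0.45,0.06],"rot": [-0.1,0.15,0],"hand": 0},
    {"offset": [0.11,0.5,0.06],"rot": [-0.1,0.15,0],"hand": 0},
  ],
)

```text
clock: 8.23
tcp_pos: [0.5068, -0.0763, 0.1521]
ee_rot: [[-0.965, 0.263, 0.003], [0.263, 0.965, 0.004], [-0.002, 0.005, -1.0]]
force: [0.9, 0.2, -1.2]
gripper_width: 0.0126
```

```bash
python3 -c "
from h import *
goh(slot(0,0,53))
"
```

```text
clock 8.2333 tcp [ 0.5068 -0.0763  0.1521] F [ 0.86  0.15 -1.21] w 0.0126 slotframe mm [-0.99 -2.24 52.15]
offset cm [-0.1   0.22 -0.08] rot [ 0.04 -0.15  0.03]
```

apply_moves(
  steps=[
    {"offset": [-0.06,-0.05,0.1],"rot": [0,-0.1,0],"hand": 0},
    {"offset": [-0.06,-0.05,0.2],"rot": [0,-0.1,0],"hand": 0},
    {"offset": [-0.06,-0.05,0.3],"rot": [0,-0.1,0],"hand": 0},
    {"offset": [-0.06,-0.05,0.35],"rot": [0,-0.1,0],"hand": 0},
    {"offset": [-0.06,-0.05,0.35],"rot": [0,-0.1,0],"hand": 0},
  ],
)

```text
clock: 8.65
tcp_pos: [0.5071, -0.0769, 0.1484]
ee_rot: [[-0.965, 0.263, 0.004], [0.263, 0.965, 0.004], [-0.003, 0.005, -1.0]]
force: [-0.5, -0.2, -0.9]
gripper_width: 0.0128
```

```bash
python3 -c "
from h import *
goh(slot(0,-2.5,47))
"
```

```text
clock 8.65 tcp [ 0.5071 -0.0769  0.1484] F [-0.55 -0.19 -0.87] w 0.0128 slotframe mm [-0.53 -2.73 48.39]
offset cm [-0.05  0.02  0.14] rot [ 0.05 -0.07  0.03]
```

apply_moves(
  steps=[
    {"offset": [-0.03,0,0.15],"rot": [0,-0.07,0],"hand": 0},
    {"offset": [-0.03,0,0.3],"rot": [0,-0.07,0],"hand": 0},
    {"offset": [-0.03,0,0.42],"rot": [0,-0.07,0],"hand": 0},
    {"offset": [-0.03,0,0.54],"rot": [0,-0.07,0],"hand": 0},
    {"offset": [-0.03,0,0.62],"rot": [0,-0.07,0],"hand": 0},
    {"offset": [-0.03,0,0.66],"rot": [0,-0.07,0],"hand": 0},
    {"offset": [-0.03,0,0.66],"rot": [0,-0.07,0],"hand": 0},
  ],
)

```text
clock: 9.23
tcp_pos: [0.5076, -0.077, 0.142]
ee_rot: [[-0.965, 0.263, 0.006], [0.263, 0.965, 0.004], [-0.005, 0.005, -1.0]]
force: [0.0, -0.5, 5.0]
gripper_width: 0.0133
```

```bash
python3 -c "
from h import *
goh(slot(0,-2.5,47))
a=r.grab_frame('side');crop(a,210,160,180,120,4,'pics/s7.png')
"
```

```text
clock 9.2333 tcp [ 0.5076 -0.077   0.142 ] F [ 0.02 -0.49  4.95] w 0.0133 slotframe mm [ 1.000e-02 -2.720e+00  4.205e+01]
offset cm [-0.    0.02 -0.5 ] rot [0.05 0.03 0.03]
```

View pics/s7.png

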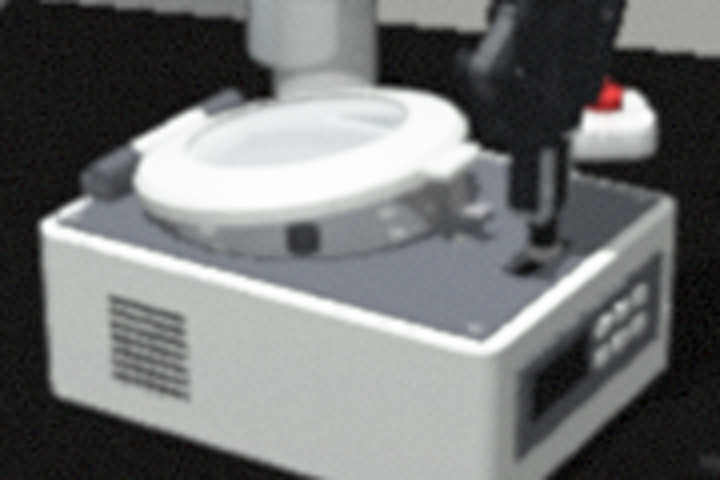

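apply_moves(
  steps=[
    {"offset": [0,0,0],"rot": [0,0,0],"hand": 0},
    {"offset": [0,0,0],"rot": [0,0,0],"hand": 0},
    {"offset": [0,0,-1],"rot": [0,0,0],"hand": 0},
    {"offset": [0,0,-2.5],"rot": [0,0,0],"hand": 0},
    {"offset": [0,0,-4.5],"rot": [0,0,0],"hand": 0},
    {"offset": [0,0,-6],"rot": [0,0,0],"hand": 0},
    {"offset": [0,0,-6],"rot": [0,0,0],"hand": 0},
  ],
)

```text
clock: 9.87
tcp_pos: [0.509, -0.0777, 0.2055]
ee_rot: [[-0.965, 0.263, 0.012], [0.263, 0.965, 0.002], [-0.011, 0.005, -1.0]]
force: [0.1, -0.4, 0.5]
gripper_width: 0.0127
```

```bash
python3 -c "
from h import *
goh([.4919,.2588,.20])
a=r.grab_frame('side');crop(a,210,130,180,150,4,'pics/s8.png')
"
```

```text
clock 9.8667 tcp [ 0.509  -0.0777  0.2055] F [ 0.11 -0.41  0.53] w 0.0127 slotframe mm [  1.55  -3.03 105.47]
offset cm [10.51 32.02  0.6 ] rot [0.05 0.36 0.03]
```

View pics/s8.png

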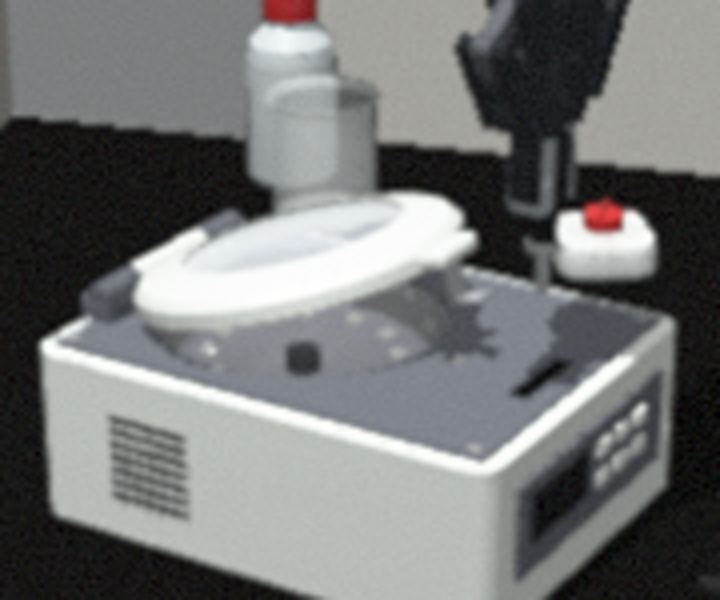

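The lid stands open and the pin is clear. I'll take it back to above its hole.

apply_moves(
  steps=[
    {"offset": [1,2.8,0],"rot": [0.05,0.36,0],"hand": 0},
    {"offset": [2.2,6.5,0],"rot": [0.05,0.36,0],"hand": 0},
    {"offset": [3.5,10.4,0],"rot": [0.05,0.36,0],"hand": 0},
    {"offset": [4.8,14.3,0],"rot": [0.05,0.36,0],"hand": 0},
    {"offset": [6,18.2,0],"rot": [0.05,0.36,0],"hand": 0},
    {"offset": [7.3,22.1,0],"rot": [0.05,0.36,0],"hand": 0},
    {"offset": [8.5,25.9,0],"rot": [0.05,0.36,0],"hand": 0},
    {"offset": [9.5,29,0],"rot": [0.05,0.36,0],"hand": 0},
  ],
)

```text
clock: 10.58
tcp_pos: [0.4915, 0.2298, 0.2021]
ee_rot: [[-0.965, 0.262, -0.0], [0.262, 0.965, 0.003], [0.001, 0.003, -1.0]]
force: [0.0, -0.1, 0.3]
gripper_width: 0.013
```

```bash
python3 -c "
from h import *
goh([.4919,.2588,.12])"
```

```text
clock 10.5833 tcp [0.4915 0.2298 0.2021] F [ 0.02 -0.14  0.29] w 0.013 slotframe mm [-96.75 288.91 102.14]
offset cm [0.71 2.78 8.22] rot [-0.05 -0.3   0.11]
```

apply_moves(
  steps=[
    {"offset": [0.4,1.4,0],"rot": [-0.05,-0.3,0.1],"hand": 0},
    {"offset": [0.71,2.78,1],"rot": [-0.05,-0.3,0.1],"hand": 0},
    {"offset": [0.71,2.78,4],"rot": [-0.05,-0.3,0.1],"hand": 0},
    {"offset": [0.71,2.78,7],"rot": [-0.05,-0.3,0.1],"hand": 0},
    {"offset": [0.71,2.78,8.7],"rot": [-0.05,-0.3,0.1],"hand": 0},
    {"offset": [0.71,2.78,8.7],"rot": [-0.05,-0.3,0.1],"hand": 0},
    {"offset": [0.71,2.78,8.7],"rot": [-0.05,-0.3,0.1],"hand": 0},
    {"offset": [0.71,2.78,8.7],"rot": [-0.05,-0.3,0.1],"hand": 0},
  ],
)

```text
clock: 11.25
tcp_pos: [0.4923, 0.2585, 0.1155]
ee_rot: [[-0.964, 0.264, 0.006], [0.264, 0.965, 0.003], [-0.005, 0.004, -1.0]]
force: [1.1, 0.2, -0.0]
gripper_width: 0.0128
```

```bash
python3 -c "
from h import *
a=r.grab_frame('side');crop(a,270,280,80,100,7,'pics/s9.png')
goh([.4919,.2588,.093])"
```

```text
clock 11.3 tcp [0.493  0.2587 0.1166] F [ 0.32  0.43 -0.35] w 0.0126 slotframe mm [-102.96  317.21   16.61]
offset cm [ 0.12 -0.04  2.36] rot [ 0.08  0.12 -0.03]
```

View pics/s9.png

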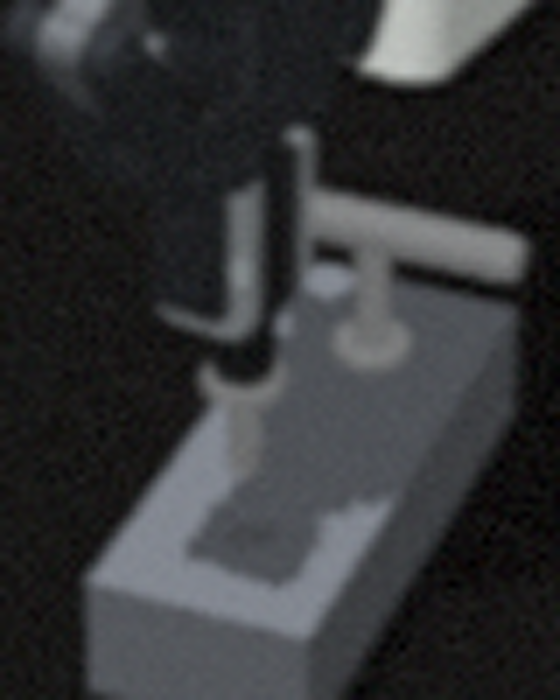

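apply_moves(
  steps=[
    {"offset": [0.12,-0.04,0.5],"rot": [0.08,0.12,0],"hand": 0},
    {"offset": [0.12,-0.04,1.0],"rot": [0.08,0.12,0],"hand": 0},
    {"offset": [0.12,-0.04,1.4],"rot": [0.08,0.12,0],"hand": 0},
    {"offset": [0.12,-0.04,1.5],"rot": [0.08,0.12,0],"hand": 0},
    {"offset": [0.12,-0.04,1.5],"rot": [0.08,0.12,0],"hand": 0},
    {"offset": [0.12,-0.04,1.5],"rot": [0.08,0.12,0],"hand": 0},
  ],
)

```text
clock: 11.8
tcp_pos: [0.4918, 0.2587, 0.1014]
ee_rot: [[-0.965, 0.264, 0.005], [0.264, 0.965, 0.003], [-0.004, 0.004, -1.0]]
force: [0.0, 0.1, -0.8]
gripper_width: 0.0128
```

```bash
python3 -c "
from h import *
goh([.4919,.2588,.093])"
```

```text
clock 11.8 tcp [0.4918 0.2587 0.1014] F [ 0.01  0.12 -0.83] w 0.0128 slotframe mm [-104.16  316.83    1.44]
offset cm [-0.01  0.01  0.84] rot [-0.01 -0.01 -0.03]
```

Exactly at the home x, y. Next I'll lower it to about 9 mm into the hole and check the force.

apply_moves(
  steps=[
    {"offset": [0,0,0.3],"rot": [0,0,0],"hand": 0},
    {"offset": [0,0,0.6],"rot": [0,0,0],"hand": 0},
    {"offset": [0,0,0.9],"rot": [0,0,0],"hand": 0},
    {"offset": [0,0,1.0],"rot": [0,0,0],"hand": 0},
    {"offset": [0,0,1.0],"rot": [0,0,0],"hand": 0},
    {"offset": [0,0,1.0],"rot": [0,0,0],"hand": 0},
  ],
)

```text
clock: 12.3
tcp_pos: [0.4916, 0.2587, 0.0912]
ee_rot: [[-0.965, 0.264, 0.004], [0.264, 0.965, 0.003], [-0.004, 0.004, -1.0]]
force: [-0.0, -0.3, -0.9]
gripper_width: 0.0125
```

```bash
python3 -c "
from h import *
goh([.4919,.2588,.0767])"
```

```text
clock 12.3 tcp [0.4916 0.2587 0.0912] F [-0.03 -0.33 -0.94] w 0.0125 slotframe mm [-104.29  316.81   -8.8 ]
offset cm [-0.02  0.01  1.45] rot [-0.03 -0.04 -0.02]
```

In the hole with no force. Down to home.

apply_moves(
  steps=[
    {"offset": [-0.02,0,0.4],"rot": [0,0,0],"hand": 0},
    {"offset": [-0.02,0,0.8],"rot": [0,0,0],"hand": 0},
    {"offset": [-0.02,0,1.1],"rot": [0,0,0],"hand": 0},
    {"offset": [-0.02,0,1.3],"rot": [0,0,0],"hand": 0},
    {"offset": [-0.02,0,1.45],"rot": [0,0,0],"hand": 0},
    {"offset": [-0.02,0,1.5],"rot": [0,0,0],"hand": 0},
    {"offset": [-0.02,0,1.5],"rot": [0,0,0],"hand": 0},
  ],
)

```text
clock: 12.88
tcp_pos: [0.4919, 0.2587, 0.0767]
ee_rot: [[-0.965, 0.264, 0.005], [0.264, 0.965, 0.003], [-0.004, 0.004, -1.0]]
force: [-2.0, -0.2, 4.0]
gripper_width: 0.0125
```

```bash
python3 -c "
from h import *
goh([.4919,.2588,.0767])
a=r.grab_frame('side');crop(a,270,280,80,100,7,'pics/s10.png')"
```

```text
clock 12.8833 tcp [0.4919 0.2587 0.0767] F [-2.05 -0.23  3.99] w 0.0125 slotframe mm [-104.02  316.91  -23.28]
offset cm [0.   0.01 0.  ] rot [-0.02 -0.02 -0.02]
```

View pics/s10.png

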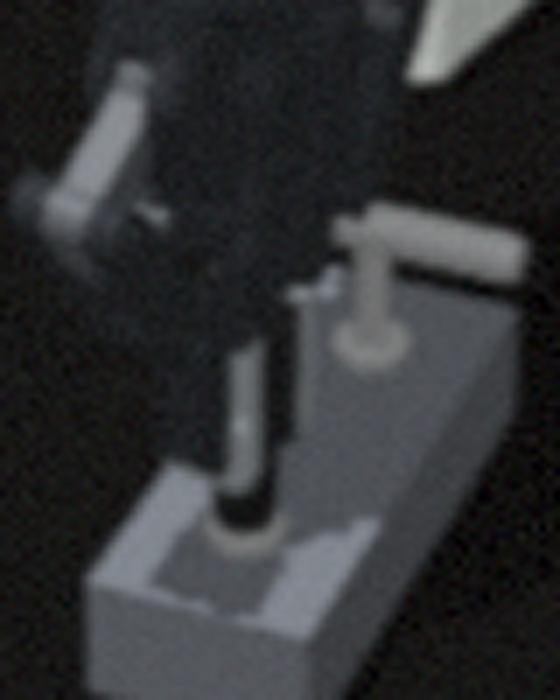

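apply_moves(
  steps=[
    {"offset": [0,0,0],"rot": [0,0,0],"hand": 0.1},
    {"offset": [0,0,0],"rot": [0,0,0],"hand": 0.3},
    {"offset": [0,0,0],"rot": [0,0,0],"hand": 0.5},
    {"offset": [0,0,0],"rot": [0,0,0],"hand": 0.5},
    {"offset": [0,0,0],"rot": [0,0,0],"hand": 0.5},
    {"offset": [0,0,-1],"rot": [0,0,0],"hand": 0.5},
    {"offset": [0,0,-4],"rot": [0,0,0],"hand": 0.5},
    {"offset": [0,0,-8],"rot": [0,0,0],"hand": 0.5},
  ],
)

```text
clock: 13.6
tcp_pos: [0.4888, 0.2575, 0.1538]
ee_rot: [[-0.965, 0.264, -0.003], [0.264, 0.965, -0.0], [0.003, -0.001, -1.0]]
force: [0.5, -0.1, -0.1]
gripper_width: 0.0424
```

apply_moves(
  steps=[
    {"offset": [0,0,-4],"rot": [0,0,0],"hand": 0.5},
    {"offset": [3,0,-8],"rot": [0,0,0],"hand": 0.5},
    {"offset": [7,0,-8],"rot": [0,0,0],"hand": 0.5},
    {"offset": [10,0,-8],"rot": [0,0,0],"hand": 0.5},
    {"offset": [10,0,-8],"rot": [0,0,0],"hand": 0.5},
    {"offset": [10,0,-8],"rot": [0,0,0],"hand": 0.5},
  ],
)

```text
clock: 14.1
tcp_pos: [0.3917, 0.2845, 0.2357]
ee_rot: [[-0.965, 0.262, -0.001], [0.262, 0.965, 0.001], [0.001, 0.001, -1.0]]
force: [0.6, 0.5, -0.2]
gripper_width: 0.0427
```

```bash
python3 -c "
from h import *
goh([.4919,.2588,.0767])
a=r.grab_frame('side');crop(a,200,180,200,200,3,'pics/s11.png')"
```

```text
clock 14.1 tcp [0.3917 0.2845 0.2357] F [ 0.59  0.46 -0.23] w 0.0427 slotframe mm [-207.44  315.23  135.66]
offset cm [-10.36   0.13  15.88] rot [-0.21 -0.31  0.11]
```

View pics/s11.png

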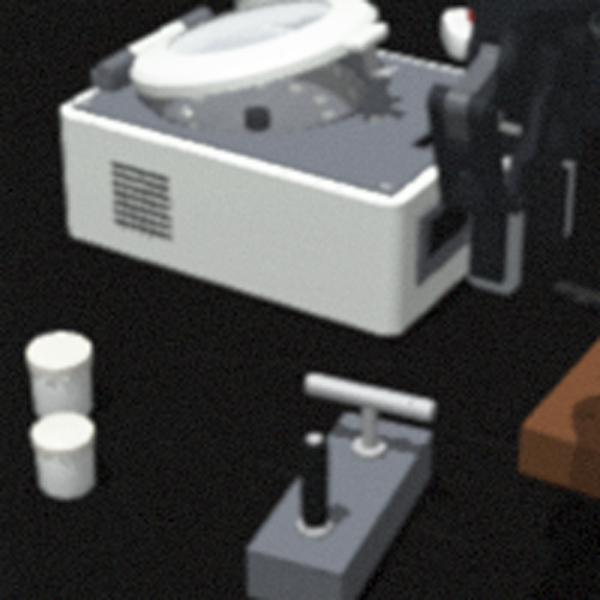

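The pin stands upright at crop (314,480) with its collar on the block. The lid is open and the key and pots look undisturbed, so I'm handing in.

```bash
python3 -c "
from station import r
print(r.finish_job())"
```

```text
the job is handed in; nothing more can be done
None
```

The job is done and handed in at about 14 s on the robot's clock; no verdict is reported. The lid sprang open, and the release pin is back in its hole in the block.

- **Finding the socket:** I lifted the pin, lowered it into the right end of the slot and touched the lock bar about 9 mm below the plate. I then slid it left under about 6 N until it dropped in, around 3 mm right of the slot's middle.
- **Opening the lid:** I pressed the plunger with about 5 N, and the camera showed the lid springing up. The highest force I read against the centrifuge was about 6 N, well under the 25 N limit. I read forces only between moves.
- **Putting the pin back:** The pin ended at the same pose and height as when I first gripped it. I released it and moved the arm well clear.

**Last checks:** The final side picture shows the pin upright with its collar on the block, the lid open, and the rotor key and both pots where they were. I did not check the marker separately at the end, but the arm never went near it.

**Disagreement:** The two cameras disagreed by about 2 mm on positions. I settled it by comparing the pin with the slot in the same view, and the pin then entered the slot without touching the plate.

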